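Load a brass tube into the inclined sawing jig and clamp it

ROBOT

A 7-joint arm with a two-finger parallel gripper is mounted at the origin on the work surface. World frame = base frame: x ahead of the robot, y to its left, z up, the work surface at z = 0. Lengths are in m, angles in rad, forces in N, time in s.
With the tool pointing down it reaches from about 0.425 to 0.875 m from the base axis. Payload 4.7 kg.
Tool frame: the origin (TCP) lies on the centre line of the jaws, within the pads' length; the fingertips stand 14 mm ahead of it and the grasp point (between the pads) lies 5 mm behind it; z points along the fingers, y is the line along which they close (so a half turn about z gives the same grasp; the last joint's range is limited). The gripper opens to 85 mm and grips with 20 to 120 N. Pads are 22 mm wide; open, the fingers measure 114 mm over their backs; the gripper's body (76 mm by 85 mm) begins 54 mm behind the grasp point. The pads swing forward as they close: fully open they stand 13 mm farther back than shut.
Start: joints at [1.219, 0.321, -0.07, 1.45, 0.023, 1.371, -0.057], TCP at [0.232, -0.607, 0.245] pointing down, gripper open.
Joint ranges: [-2.86, 2.86], [-0.3, 2.09], [-1.38, 1.24], [0.06, 2.45], [-1.56, 4.7], [0.09, 2.05], [-2.69, 2.69]. Speed limits (rad/s): [2.57, 2.57, 3.14, 3.14, 3.14, 3.14, 3.14].

INTERFACE

Orientations are given as a 3x3 rotation matrix whose columns are the frame's x, y, z axes.
In Python, from cell import r gives the robot as it stands. Calls block until the motion is done:
- r.move_pose(position, orientation): joint-space move of the TCP to a pose.
- r.line_to(position, orientation=None, speed=0.15): straight line of the TCP; orientation=None keeps the orientation; speed is the mean speed in m/s.
- r.move_joints(angles): joint-space move.
- r.let_go() and r.close_gripper(effort=None): open the fingers fully, or close them until they stop; effort is the grip in N (None keeps the last).
- r.pause(seconds).
- r.solve_ik(position, orientation): joint angles nearest the present ones, or None.
- r.state(): the state.
- r.grab_frame(name): name is "side" or "top" or "wrist"; returns a dict with "frame" (420x560x3 uint8, blue, green, red), "depth" (420x560 float32, m along the optical axis (not along the pixel's ray), 0 where there is no reading), "vertical_fov" (degrees; the focal length in pixels is half the picture's height over the tangent of half this angle, whatever the lens; pixels are square), "cx", "cy" (the principal point, pixels), "k1" (the pictures are not rectified: a ray, as slopes to the right and down, at radius r is drawn at 1 + k1 r^2 times it, then the intrinsics apply), "rvec" (rotation vector, rad) and "tvec" (3), from world to camera coordinates, as OpenCV has them; the wrist camera has in their place "hand_eye" (4x4, takes a point from camera to tool coordinates, whose origin is the TCP and whose axes are the flange's). Camera axes: x right, y down, z forward; pixel columns grow to the right and rows downward; lengths in m; the calibration is good to about 2 mm. A picture is of the moment at which its call begins: read the wrist's pose just before it.
A pose or a line that the arm cannot do raises r.MotionError and nothing moves.
- r.sign_off(): hands the job in; it is judged then, once.
The state is a dict: "t": time; "q": joint angles; "qvel": joint speeds; "joint_efforts": joint torques, N m; "ee_pos": TCP position; "tcp_rot": TCP orientation; "ft_force": force on the tool from outside, world axes, zero at the start; "wrist_torque": the same for the moment, N m; "grip_width": finger opening in m; "grasp_force": force on a finger pad.
Only numpy, scipy, OpenCV 4.12 (cv2) and the standard library are available. Lean on these libraries where they do the work, as an engineer would, in place of code of your own. Each camera call takes 0.05 s, during which the arm holds its last target. There are 200 camera calls.

TASK

Take the brass tube from the stock rack and lay it gently in the two V-blocks of the inclined sawing jig, with its lower end against the brass end stop. Let go of it, then push the red clamp handle fully down so that the pad holds the tube ready for sawing; leave the other stock and the tools on the bench where they are.

Things in the scene. Friction and masses are not known exactly. Their poses are not given: they have to be found in the camera images.
- brass_tube: Yellow brass tube, 20 mm outside diameter, 180 mm long, about 0.17 kg, lying level in one of the three places of the stock rack (which one varies), its axis 48 mm above the bench. Origin on the axis at mid-length; x runs along the tube. The ends are alike: either may go to the stop.
- stock_rack: Fixed wooden stock rack, 150 x 200 mm, 47 mm high; origin at the centre of its underside. Two crosspieces 14 mm thick at x = -60 and +60 mm have V notches at y = -60, 0 and +60 mm; the stock lies in them along x. Between the crosspieces there is free space down to the base board's top at 10 mm.
- copper_tube: Reddish copper tube in the rack, 16 mm diameter, 160 mm long: stays there. Origin on its axis at mid-length, x along it.
- steel_bar: Bright steel round bar in the rack, 14 mm diameter, 170 mm long: stays there. Origin on its axis at mid-length, x along it.
- tube_bed: Sloping bed of the fixed sawing jig, rising 30 degrees away from the robot. Origin: on the end stop's face, where the centre of the tube's lower end belongs. x: up the slope along the axis of a laid tube; z: square off the bed; y: to the clamp's side. A laid tube has its middle at x = 90, y = 0, z = 0 mm. Between the V-blocks (x = 35 to 135) fingers have room down to z = -34 mm.
- saw_jig: The whole jig, fixed: green cast base 210 x 100 x 14 mm with struts under the 210 x 46 mm aluminium bed; origin at the centre of the base's underside, x as the bed's, but level. The brass end stop at the low end is 30 mm wide and reaches 8 mm above the axis of a laid tube. Friction usually keeps a tube where it is laid on the slope, so it has to be slid down onto the stop.
- lower_vee (a point): Lower steel V-block with a 2 mm saw slot: point on the axis of a laid tube, at x = 25 mm of tube_bed, whose axes it shares. The block spans x = 15 to 35 mm, is 36 mm wide, has a 90-degree V and its top lies 2 mm below the axis of a laid tube.
- upper_vee (a point): Upper steel V-block, under the clamp's pad: point on the axis of a laid tube, at x = 145 mm of tube_bed, whose axes it shares. Same section as the lower block, x = 135 to 155 mm.
- pad_arm_hinge (a point): Hinge of the clamp's pad arm (steel, 50 mm long, 11 mm wide, rubber pad near its end), at x = 145, y = 44, z = 24 mm of tube_bed. At the start the arm stands square off the bed or leans back towards +y, clear of a tube lowered square to the bed. The steel cheeks round it span y = 38 to 74, up to z = 30 mm, on a riser at x = 120 to 170, y = 20 to 95, top z = -5 mm.
- clamp_hinge (a point): Pivot of the clamp handle, at x = 145, y = 66, z = 20 mm of tube_bed, whose axes it shares; the pivot axis is the bed's x.
- clamp_grip (a point): Point on the axis of the red handle grip, 85 mm from its pivot. The grip is a round red rod 16 mm thick, 42 to 120 mm from the pivot; the point's y axis points along the handle away from the pivot.
- clamp_handle (a joint): Handle angle above the bed plane (rad): 0 = down on its stop, handle along the bed's +y, clamp locked; 0.85 to 0.98 at the start (limit 1.0), handle standing up and out. Swinging the grip outwards and down brings the arm over and its sprung pad (about 4 N) onto the tube at the upper V-block. Stiff: it stays where left; about 6 N at the grip moves it, 10 N near the end.
- half_file: File with wooden handle, 208 mm long, lying on the bench between rack and jig; origin on its underside, 90 mm from the handle's end, x towards the tip. Leave alone.
- pliers: Red-handled pliers lying on the bench, 150 mm long, 14 mm high; origin under the pivot, x towards the jaws. Leave alone.
- saw_frame: Jeweller's saw frame lying flat on the bench, 250 x 85 mm, 22 mm high; origin at mid-blade on its underside, x towards the wooden handle. Leave alone.
- bench_block: Polished steel bench block, 75 x 75 x 20 mm, origin at the centre of its underside. Leave alone.

How it is judged:
On the way:
1. the brass tube lies in both V-blocks against the end stop, let go, with the clamp still open (x of brass_tube in the frame of tube_bed between 0.087 and 0.093 m and y of brass_tube in the frame of tube_bed between -0.003 and 0.003 m and z of brass_tube in the frame of tube_bed between -0.003 and 0.003 m and angle between the x axis of brass_tube and the x axis of tube_bed, either way round below 0.025 rad and contact force between the fingers and brass_tube below 0.1 N and linear speed of brass_tube below 0.02 m/s and value of joint clamp_handle above 0.4 rad), for 0.2 s.
At the end, for the whole second after the job is handed in: The brass tube lies at rest in both V-blocks (middle within 3 mm of its place across and above the bed, axis within 1.4 degrees), its lower end within 3 mm of the end stop, and the clamp handle is down to within 0.03 rad of its stop (x of brass_tube in the frame of tube_bed between 0.087 and 0.093 m and y of brass_tube in the frame of tube_bed between -0.003 and 0.003 m and z of brass_tube in the frame of tube_bed between -0.003 and 0.003 m and angle between the x axis of brass_tube and the x axis of tube_bed, either way round below 0.025 rad and linear speed of brass_tube below 0.01 m/s and value of joint clamp_handle below 0.03 rad); the robot touches nothing.
It fails at once if the brass tube dropped or rammed onto the jig (over 45 N) (contact force between brass_tube and tube_bed above 45 N).
It fails at once if the other stock or a tool on the bench moved by more than 30 mm (distance of any of copper_tube, steel_bar, half_file, pliers, saw_frame, bench_block from where it was at the start of the episode above 0.03 m).
It also fails if it takes over 54 s, if anything falls off the work surface, if the arm or the gripper's body presses on something with over 40 N, if the wrist force passes 120 N, or if a joint passes its speed limit or range.

## Working session

There is one attempt and no reset: what is moved stays moved. The work goes in short steps, each a Python script; the robot and the scene stay as the last script left them, time stands still between calls to the robot, and variables do not carry over. Pictures are saved under pics/ and viewed, at most 10 in all, crops included, and the job is handed in when it is done.

```bash
mkdir -p pics; ls; cat > h.py <<'E'
import numpy as np, cv2
from cell import r
def cam(name):
    s=r.state(); f=r.grab_frame(name)
    h=f["frame"].shape[0]; F=h/2/np.tan(np.radians(f["vertical_fov"])/2)
    if "rvec" in f:
        R=cv2.Rodrigues(np.array(f["rvec"],float))[0]; t=np.array(f["tvec"],float).ravel()
        Rw=R.T; o=-R.T@t
    else:
        H=np.array(f["hand_eye"]); T=np.array(s["tcp_rot"])
        Rw=T@H[:3,:3]; o=T@H[:3,3]+np.array(s["ee_pos"])
    f.update(F=F,Rw=Rw,o=o); return f
def slopes(f,uv):
    uv=np.atleast_2d(np.array(uv,float)); d=np.c_[(uv[:,0]-f["cx"])/f["F"],(uv[:,1]-f["cy"])/f["F"]]
    n=d.copy()
    for _ in range(20): n=d/(1+f["k1"]*(n**2).sum(1,keepdims=True))
    return n
def dirs(f,uv):
    n=slopes(f,uv); return np.c_[n,np.ones(len(n))]@f["Rw"].T
def onplane(f,uv,z=0.,nrm=(0,0,1),p0=None):
    nrm=np.array(nrm,float); p0=np.array([0,0,z]) if p0 is None else p0
    d=dirs(f,uv); return f["o"]+d*(((p0-f["o"])@nrm)/(d@nrm))[:,None]
def bydepth(f,uv):
    uv=np.atleast_2d(uv).astype(int); return f["o"]+dirs(f,uv)*f["depth"][uv[:,1],uv[:,0]][:,None]
def project(f,P):
    c=(np.atleast_2d(P)-f["o"])@f["Rw"]; n=c[:,:2]/c[:,2:]; n=n*(1+f["k1"]*(n**2).sum(1,keepdims=True))
    return n*f["F"]+[f["cx"],f["cy"]]
E
python3 - <<'E'
from h import *
for n in("top","side"):
    f=cam(n); cv2.imwrite(f"pics/{n}0.png",f["frame"]); print(n,f["o"],f["Rw"][:,2],f["F"],(f["depth"]>0).mean())
E
```

```text
pics
top [ 0.45294287 -0.02209762  1.08419358] [ 0.09284221 -0.00299692 -0.99567632] 389.76119695440605 0.9959736394557823
side [ 0.35367328 -0.75012332  0.64744015] [ 0.21226228  0.80277642 -0.55722056] 404.4758133721001 0.9959013605442177
```

View pics/top0.png

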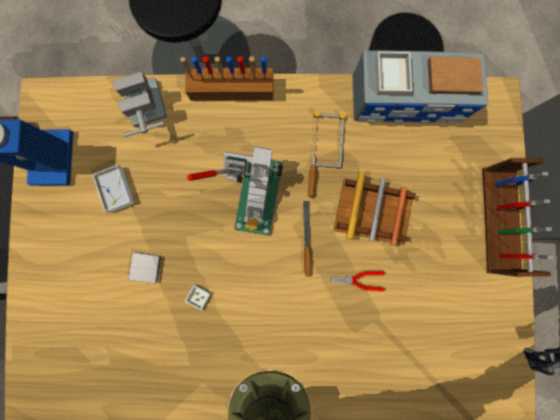

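View pics/side0.png

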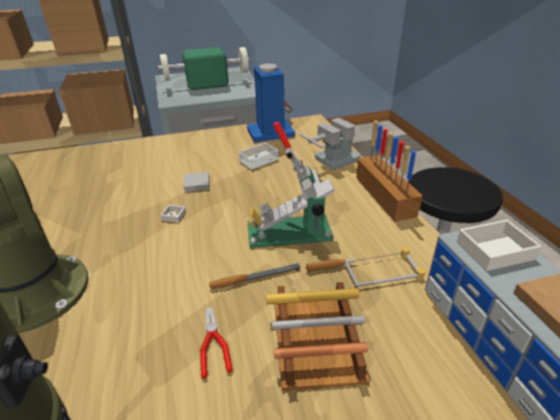

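The top view shows the brass tube in the rack's left place (356,205), the jig at (260,190) with its stop end at the bottom (252,225), and the red handle at (203,175). The side view shows the brass tube at (312,296) and the jig at (290,215), with nothing lying on the bed.

```bash
cat > m.py <<'E'
from h import *
def big(m,box):
    x0,y0,x1,y1=box; k=np.zeros_like(m); k[y0:y1,x0:x1]=m[y0:y1,x0:x1]
    n,l,s,c=cv2.connectedComponentsWithStats(k); i=1+s[1:,4].argmax(); return l==i
def axis(mask):
    p=np.argwhere(mask)[:,::-1].astype(float); c=p.mean(0); v=np.linalg.svd(p-c,full_matrices=0)[2][0]
    t=(p-c)@v; return c,v,c+v*t.min(),c+v*t.max(),len(p)
E
python3 - <<'E'
from m import *
np.set_printoptions(precision=4,suppress=True)
f=cam("top"); hsv=cv2.cvtColor(f["frame"],cv2.COLOR_BGR2HSV)
m=big(cv2.inRange(hsv,(20,150,120),(32,255,255)),(335,160,375,250))
c,v,a,b,n=axis(m); P=onplane(f,[a,c,b],.050); print("brass",n,a,b,P, np.linalg.norm(P[0]-P[2]), bydepth(f,[c]))
g=big(cv2.inRange(hsv,(60,60,30),(90,255,255)),(225,140,300,245))
p=np.argwhere(g)[:,::-1]; W=onplane(f,p,.014); rect=cv2.minAreaRect(W[:,:2].astype(np.float32)); print("green",len(p),rect,cv2.boxPoints(rect))
red=big(cv2.inRange(hsv,(0,150,90),(6,255,255)),(180,160,225,190))
c,v,a,b,n=axis(red); print("red",n,a,b); q=np.array([a+(b-a)*t for t in(.1,.5,.9)]); print(bydepth(f,q.round()))
s=cam("side"); hs=cv2.cvtColor(s["frame"],cv2.COLOR_BGR2HSV)
m=big(cv2.inRange(hs,(20,150,120),(32,255,255)),(255,280,370,310)); c,v,a,b,n=axis(m);P=onplane(s,[a,c,b],.049); print("brass side",n,P,np.linalg.norm(P[0]-P[2]))
red=big(cv2.inRange(hs,(0,150,60),(8,255,255)),(265,115,305,165)); c,v,a,b,n=axis(red); print("red side",n,a,b,bydepth(s,np.array([a+(b-a)*t for t in(.1,.5,.9)]).round()))
E
```

```text
brass 325 [361.4085 172.2588] [349.2508 238.4136] [[ 0.6446 -0.2488  0.05  ]
 [ 0.5468 -0.2288  0.05  ]
 [ 0.4666 -0.2126  0.05  ]] 0.18157078243925023 [[ 0.5469 -0.2251  0.0581]]
green 617 ((0.5801214575767517, -0.0008549615740776062), (0.046491075307130814, 0.20454713702201843), 75.0968017578125) [[ 0.4753  0.003 ]
 [ 0.673  -0.0496]
 [ 0.6849 -0.0047]
 [ 0.4873  0.0479]]
red 147 [215.8861 172.3362] [187.8535 177.1462]
[[0.6137 0.125  0.2074]
 [0.6064 0.1472 0.2224]
 [0.5988 0.1678 0.2409]]
brass side 799 [[ 0.6463 -0.25    0.049 ]
 [ 0.5582 -0.2321  0.049 ]
 [ 0.4704 -0.214   0.049 ]] 0.17948732309394294
red side 116 [275.6046 123.681 ] [287.9293 147.0373] [[0.6009 0.1606 0.2376]
 [0.6082 0.142  0.2203]
 [0.6138 0.118  0.2032]]
```

```bash
python3 - <<'E'
from m import *
np.set_printoptions(precision=4,suppress=True)
f=cam("top"); w=cam("wrist"); print("hand_eye",w["hand_eye"],w["F"],r.state()["tcp_rot"],r.state()["t"])
hsv=cv2.cvtColor(f["frame"],cv2.COLOR_BGR2HSV)
m=big(cv2.inRange(hsv,(16,130,90),(32,255,255)),(242,215,264,232)); p=np.argwhere(m)[:,::-1]; print("stop",len(p),p.mean(0),bydepth(f,[p.mean(0).round()]))
# bed heights: points in a box with height
u,v=np.meshgrid(np.arange(225,300),np.arange(140,245)); uv=np.c_[u.ravel(),v.ravel()]; P=bydepth(f,uv)
g=(P[:,2]>.03)&(P[:,1]<0.03); print(P[g].min(0),P[g].max(0))
for k in(0.48,.5,.52,.54,.56,.58,.6,.62,.64,.66,.68):
    q=P[g&(abs(P[:,0]-k)<.004)]; 
    if len(q): print(k,len(q),q.mean(0),q[:,1].min(),q[:,1].max(),q[:,2].max())
# candidate view pose
a=np.radians(-15); d=np.array([np.cos(a),np.sin(a),0]); n=np.array([-.5*d[0],-.5*d[1],.866]); bx=np.array([.866*d[0],.866*d[1],.5]); 
for sg in(1,-1):
  z=-n; y=sg*np.cross(n,bx); x=np.cross(y,z); R=np.c_[x,y,z]
  for h in(0.,.1,.2): print(sg,h,r.solve_ik(np.array([.565,0,.14])+n*h,R))
E
```

```text
hand_eye [[-0.0004 -0.9481 -0.318   0.0805]
 [ 1.     -0.0002 -0.0006  0.0002]
 [ 0.0005 -0.318   0.9481 -0.1288]
 [ 0.      0.      0.      1.    ]] 318.24542141870535 [[ 0.9338  0.3577 -0.0003]
 [ 0.3577 -0.9338  0.0006]
 [-0.0001 -0.0007 -1.    ]] 0.3
stop 109 [251.4771 223.9174] [[0.5041 0.0468 0.0707]]
[ 0.4529 -0.0338  0.03  ] [0.6929 0.0299 1.0842]
0.5 9 [0.5019 0.0147 0.0368] 0.008864155339122028 0.01950409362055663 0.04220796044466768
0.52 30 [0.5193 0.0192 0.0465] 0.006090585654769085 0.02831769531586203 0.08458703425832892
0.54 16 [0.5401 0.0232 0.0654] 0.016312613147927337 0.028744700925003582 0.08184912961201007
0.56 21 [0.5597 0.0213 0.068 ] 0.013151805840293695 0.029167977756309468 0.0739795890734829
0.58 25 [0.5795 0.0193 0.0783] 0.010224913715539016 0.028624505654054704 0.08281673609078233
0.6 31 [0.6002 0.0174 0.0903] 0.007267882442899647 0.028142777791872627 0.0952059780292075
0.62 58 [0.6212 0.0103 0.1008] -0.005546900272400894 0.027798723835661673 0.1432178951887595
0.64 80 [ 0.6399 -0.0019  0.1178] -0.031103190512854553 0.028315327757275816 0.14644771033212056
0.66 61 [0.6601 0.0097 0.1237] -0.010946095093463388 0.029291015830247975 0.12994228451981626
0.68 52 [0.6801 0.011  0.1364] -0.006247656052320975 0.028724369415409217 0.14323081692464967
1 0.0 [ 0.6565 -0.0618 -0.8028  2.1856  0.3165  0.5374  0.918 ]
1 0.1 [ 0.0666 -0.278  -0.2584  2.1869  0.2243  0.7621  0.9836]
1 0.2 None
-1 0.0 [ 1.3028 -0.1803 -1.3691  2.1761  0.0102  0.5084 -1.9479]
-1 0.1 [ 0.0679 -0.278  -0.2595  2.1868  0.2238  0.762  -2.1576]
-1 0.2 None
```

```bash
python3 - <<'E'
from m import *
a=np.radians(-10); d=np.array([np.cos(a),np.sin(a),0]); z=np.array([0,0,-1.]); x=-d; R=np.c_[x,np.cross(z,x),z]
r.move_pose([.57,.04,.28],R)
w=cam("wrist"); cv2.imwrite("pics/w1.png",w["frame"]); np.save("w1.npy",w,allow_pickle=True); print(r.state()["t"],r.state()["q"],w["o"])
E
```

```text
2.9333 [ 0.66439593  0.23817332 -0.9080512   1.57464293  0.18932311  1.42168238
  1.13579012] [0.48851571 0.05232051 0.40859368]
```

View pics/w1.png

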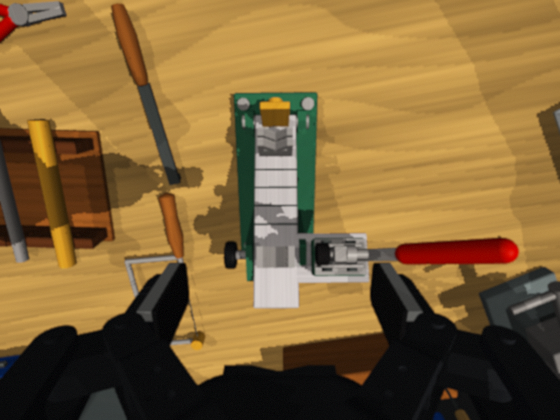

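The wrist view shows the jig with the end stop at (275,112), lower V at (275,137), upper V at about (277,255), the clamp at (345,255), and the red handle out to (518,250). The bed is empty, and the brass tube is at left (53,195).

```bash
python3 - <<'E'
from m import *
np.set_printoptions(precision=4,suppress=True)
f=np.load("w1.npy",allow_pickle=True).item()
u,v=np.meshgrid(np.arange(225,420),np.arange(85,320)); uv=np.c_[u.ravel(),v.ravel()]; P=bydepth(f,uv)
s=(uv[:,0]>262)&(uv[:,0]<292)&(uv[:,1]>170)&(uv[:,1]<232); 
Q=P[s]; 
for _ in range(3):
    c=np.median(Q,0); c=Q.mean(0); n=np.linalg.svd(Q-c,full_matrices=0)[2][2]; n*=np.sign(n[2]); Q=P[s]; Q=Q[abs((Q-c)@n)<.004]
print("plane",len(Q),c,n,np.degrees(np.arccos(n[2])))
on=(abs((P-c)@n)<.004)&(uv[:,0]<300)
d=-np.array([n[0],n[1],0]);d/=np.linalg.norm(d); ex=np.cross(np.cross(n,d),n);ex/=np.linalg.norm(ex); ey=np.cross(n,ex)
B=np.c_[(P-c)@ex,(P-c)@ey,(P-c)@n]
rect=cv2.minAreaRect(B[on,:2].astype(np.float32)); print("heading deg",np.degrees(np.arctan2(d[1],d[0])),"rect",rect)
# row-wise bed edges
for x in np.arange(-.06,.12,.02):
    q=B[on&(abs(B[:,0]-x)<.003)]; print("x",x.round(3),len(q),q[:,1].min() if len(q) else 0,q[:,1].max() if len(q) else 0)
# height profile along the block flanks/centre
for x in np.arange(-.125,.1,.005):
    q=B[(abs(B[:,0]-x)<.0026)&(abs(B[:,1])<.018)]
    print(round(x,3),len(q), (np.percentile(q[:,2],[5,50,95])*1000).round(1) if len(q) else '')
hsv=cv2.cvtColor(f["frame"],cv2.COLOR_BGR2HSV); m=big(cv2.inRange(hsv,(16,130,60),(32,255,255)),(255,90,297,130)); p=np.argwhere(m)[:,::-1]; print("stop px",p.min(0),p.max(0))
E
```

```text
plane 435 [0.5915 0.0316 0.0941] [-0.1789 -0.9839  0.0063] 89.63989324856223
heading deg 79.69585415143807 rect ((0.026481427252292633, 0.043306782841682434), (0.5259162783622742, 0.2652589678764343), 38.85568618774414)
x -0.06 0 0 0
x -0.04 21 0.0753738000357922 0.07897897936913847
x -0.02 207 0.009997174870117824 0.09787519304755897
x 0.0 74 -0.024120744076925354 -0.012305111562724149
x 0.02 0 0 0
x 0.04 209 -0.09555803723344679 -0.03428932686893344
x 0.06 0 0 0
x 0.08 0 0 0
x 0.1 0 0 0
-0.125 0 
-0.12 0 
-0.115 0 
-0.11 0 
-0.105 0 
-0.1 0 
-0.095 2450 [-177.5 -101.4   63.2]
-0.09 843 [-184.8 -139.7  -63.6]
-0.085 11 [-49.2  50.5  50.9]
-0.08 950 [-46.5 -25.9  47.9]
-0.075 2 [-44.8 -37.9 -31. ]
-0.07 0 
-0.065 0 
-0.06 0 
-0.055 0 
-0.05 0 
-0.045 0 
-0.04 0 
-0.035 0 
-0.03 0 
-0.025 1 [22.9 22.9 22.9]
-0.02 278 [-18.5   2.2  21.9]
-0.015 379 [-19.4   1.1  21.6]
-0.01 411 [-19.4   1.1  21.5]
-0.005 421 [-19.2   2.1  21.4]
0.0 177 [-19.1  -1.1  20.2]
0.005 0 
0.01 0 
0.015 0 
0.02 0 
0.025 0 
0.03 0 
0.035 0 
0.04 0 
0.045 0 
0.05 0 
0.055 0 
0.06 0 
0.065 36 [-67.3 -62.4 -38.4]
0.07 67 [-70.5 -49.7 -39.4]
0.075 40 [-70.8 -63.4 -44.7]
0.08 9 [-76.5 -74.9 -74.2]
0.085 55 [-80.  -77.1 -74.9]
0.09 88 [-84.8 -81.5 -78.8]
0.095 118 [-89.2 -85.7 -82.2]
stop px [259  97] [289 125]
```

```bash
python3 - <<'E'
from m import *
np.set_printoptions(precision=4,suppress=True,linewidth=150)
f=np.load("w1.npy",allow_pickle=True).item()
for u in (265,277,290):
  rows=np.arange(96,312,6); P=bydepth(f,np.c_[np.full(len(rows),u),rows]); print(u); print(np.c_[rows,P])
  
img=cv2.cvtColor(f["frame"],cv2.COLOR_BGR2GRAY).astype(int)
for rw in (180,200,220,270,290): print(rw,img[rw,246:308])
E
```

```text
265
[[ 96.       0.4873   0.0357   0.0149]
 [102.       0.4931   0.0371   0.0742]
 [108.       0.4986   0.0362   0.0784]
 [114.       0.5047   0.0346   0.0698]
 [120.       0.5114   0.0328   0.0568]
 [126.       0.5185   0.0309   0.0455]
 [132.       0.5217   0.0317   0.0785]
 [138.       0.528    0.0304   0.0752]
 [144.       0.5329   0.0298   0.084 ]
 [150.       0.5403   0.028    0.0747]
 [156.       0.5486   0.0259   0.0631]
 [162.       0.555    0.0246   0.0638]
 [168.       0.5607   0.0237   0.0676]
 [174.       0.5665   0.0227   0.0712]
 [180.       0.5729   0.0215   0.072 ]
 [186.       0.5778   0.0209   0.0786]
 [192.       0.5837   0.0198   0.0812]
 [198.       0.5897   0.0187   0.0831]
 [204.       0.595    0.0179   0.0874]
 [210.       0.6005   0.017    0.0909]
 [216.       0.6058   0.0161   0.0945]
 [222.       0.6119   0.015    0.0961]
 [228.       0.6172   0.0141   0.0996]
 [234.       0.6223   0.0133   0.1035]
 [240.       0.6276   0.0124   0.1066]
 [246.       0.6328   0.0115   0.11  ]
 [252.       0.6247   0.0144   0.1396]
 [258.       0.6299   0.0135   0.1415]
 [26
[... 3701 characters left out ...]
 197 196 184 169 156 143 127 121 120 119 121 123 122 121 121 121 120 119 118 120 119 120
 119 116 119 117 119 118 118 120 121 122 121 117 112  95  66  38  23  23  26  29  33  33  36  35  36]
270 [113  91  85  87  83  74  62  79 138 189 206 208 208 206 203 201 204 204 201 198 198 200 204 205 206 207 209 207 205 206 208 206 207 208 208 208 207
 209 208 205 205 206 207 205 203 206 207 209 207 206 203 200 197 197 198 198 199 198 196 192 186 172]
290 [154 153 154 153 154 154 151 152 170 197 209 209 210 206 204 203 204 205 204 201 200 203 205 205 206 210 209 210 208 206 207 208 208 209 209 208 208
 208 209 206 205 206 209 208 205 204 207 207 207 207 206 196 174 159 157 157 157 156 156 155 154 154]
```

```bash
python3 - <<'E'
from m import *
np.set_printoptions(precision=4,suppress=True,linewidth=150)
f=np.load("w1.npy",allow_pickle=True).item()
def reg(u0,u1,v0,v1):
    u,v=np.meshgrid(np.arange(u0,u1),np.arange(v0,v1)); return bydepth(f,np.c_[u.ravel(),v.ravel()])
Q=np.r_[reg(262,292,168,236),reg(262,292,274,302)]
A=np.c_[Q[:,:2],np.ones(len(Q))]; k=np.linalg.lstsq(A,Q[:,2],rcond=None)[0]
n=np.array([-k[0],-k[1],1]); n/=np.linalg.norm(n); c=Q.mean(0); print("plane",c,"tilt",np.degrees(np.arccos(n[2])),"rms",((Q-c)@n).std())
def edge(row,a,b):
    g=cv2.cvtColor(f["frame"],cv2.COLOR_BGR2GRAY)[row,a:b].astype(float); return a+.5+abs(np.diff(g)).argmax()
rows=list(range(176,234,6)); L=[(254.6,v) for v in rows]
g=cv2.GaussianBlur(cv2.cvtColor(f["frame"],cv2.COLOR_BGR2GRAY),(1,5),0).astype(float)
def sub(row,a,b):
    w=abs(np.diff(g[row,a:b])); w[w<12]=0; return (w*(np.arange(a,b-1)+.5)).sum()/w.sum()
L=onplane(f,[(sub(v,250,259),v) for v in rows],nrm=n,p0=c); Rr=onplane(f,[(sub(v,293,301),v) for v in rows],nrm=n,p0=c)
L2=onplane(f,[(sub(v,252,258),v) for v in (284,290,296,302)],nrm=n,p0=c); R2=onplane(f,[(sub(v,295,301),v) for v in (284,290,296,302)],nrm=n,p0=c)
M=np.r_[(L+Rr)/2,(L2+R2)/2]; print("width",np.linalg.norm((L-Rr),axis=1).mean(),np.linalg.norm(L2-R2,axis=1).mean())
p=np.polyfit(M[:,0],M[:,1],1); h=np.arctan(p[0]); print("heading",np.degrees(h),"resid",(M[:,1]-np.polyval(p,M[:,0]))*1000,"normal heading",np.degrees(np.arctan2(-n[1],-n[0])))
d=np.array([np.cos(h),np.sin(h),0]); ex=.866025*d+[0,0,.5]; ez=-.5*d+[0,0,.866025]; ey=np.cross(ez,ex)
c0=np.array([c[0],np.polyval(p,c[0]),c[2]])
B=lambda P:np.c_[(P-c0)@ex,(P-c0)@ey,(P-c0)@ez]
F=B(reg(266,284,111,123)); print("face x",np.median(F[:,0]),F[:,0].std(),"z",F[:,2].min(),F[:,2].max())
T=B(reg(258,296,126,156)); print("lower vee z pct",np.percentile(T[:,2],[50,80,90,97]))
hi=T[T[:,2]>np.percentile(T[:,2],97)-.004]; print(" x range",np.percentile(hi[:,0],[2,98]),"y",np.percentile(hi[:,1],[2,98]))
T=B(reg(256,298,248,268)); hi=T[T[:,2]>np.percentile(T[:,2],90)-.004]; print("upper vee z",np.percentile(T[:,2],[50,80,90,97]),"x",np.percentile(hi[:,0],[2,98]),"y",np.percentile(hi[:,1],[2,98]))
print("bed z",np.median(B(Q)[:,2]))
np.savez("bed.npz",c0=c0,h=h)
E
```

```text
plane [0.6163 0.0266 0.1002] tilt 22.66442861467021 rms 0.024879211204006095
width 0.04493367476747275 0.04529993812723909
heading -9.699374472599901 resid [ 0.2478  0.0661  0.085  -0.148  -0.1047 -0.1512  0.0269 -0.0216 -0.0616 -0.0911  0.0418  0.1911 -0.0234 -0.057 ] normal heading 0.28064627852461893
face x -0.111805683209943 0.00037046814115752045 z 0.009438143976467448 0.03689165711091321
lower vee z pct [0.0218 0.0291 0.0302 0.031 ]
 x range [-0.0963 -0.0766] y [-0.0168  0.0176]
upper vee z [0.0263 0.0302 0.0307 0.0314] x [0.0248 0.0424] y [-0.017   0.0177]
bed z -0.0016633597214747889
```

```bash
cat > bed.py <<'E'
from m import *
np.set_printoptions(precision=4,suppress=True,linewidth=150)
b=np.load("bed.npz"); h=float(b["h"]); d=np.array([np.cos(h),np.sin(h),0])
ex=.866025*d+[0,0,.5]; ez=-.5*d+[0,0,.866025]; ey=np.cross(ez,ex)
O=b["c0"]-.1118*ex+.0004*ey+.0324*ez
Rb=np.c_[-ex,np.cross(-ez,-ex),-ez]
W=lambda x,y,z:O+x*ex+y*ey+z*ez
a=np.radians(-11.55); dt=np.array([np.cos(a),np.sin(a),0]); z_=np.array([0,0,-1.]); Rt=np.c_[-dt,np.cross(z_,-dt),z_]
C=np.array([.557,-.2315,.05]); pt=np.array([-dt[1],dt[0],0])
G=C-.012*dt+.003*pt
E
python3 - <<'E'
from bed import *
print("O",O,"stop top",W(0,0,.008),"G",G)
for n,p,R in(("G",G,Rt),("Gup",G+[0,0,.15],Rt),("P0",W(.078,0,0),Rb),("P70",W(.086,0,.07),Rb),("P90",W(.086,0,.09),Rb),("P110",W(.086,0,.11),Rb)): print(n,r.solve_ik(p,R))
E
```

```text
O [0.505  0.0449 0.0724] stop top [0.501  0.0456 0.0793] G [ 0.5458 -0.2262  0.05  ]
G [ 0.9518  0.4746 -0.7371  1.7844  0.3676  1.0248  1.4444]
Gup [ 1.0091  0.3146 -0.7935  1.6426  0.2322  1.2821  1.5428]
P0 [ 0.8728  0.0327 -1.0844  2.1946  0.4711  0.4828  0.8273]
P70 [ 0.8485 -0.244  -0.9728  2.1852 -0.0674  0.5949  1.2859]
P90 [ 0.7354 -0.2802 -0.8602  2.1848 -0.0822  0.6412  1.2954]
P110 [ 0.0274 -0.2465 -0.2594  2.1973  0.2124  0.7092  1.0335]
```

```bash
python3 - <<'E'
from bed import *
r.move_pose(G+[0,0,.10],Rt); r.line_to(G+[0,0,.0],speed=.12)
print(r.state()["ft_force"]); r.close_gripper(40); s=r.state(); print(s["t"],s["grip_width"],s["grasp_force"],s["ft_force"],s["ee_pos"])
r.line_to(G+[0,0,.15],speed=.15); s=r.state(); print(s["t"],s["grip_width"],s["grasp_force"],s["ft_force"])
w=cam("wrist"); cv2.imwrite("pics/w2.png",w["frame"]); np.save("w2.npy",w,allow_pickle=True)
E
```

```text
[-0.5586 -0.473   0.2429]
5.675 0.018522764693335414 39.46467697620392 [-2.3551 -4.8246  3.3453] [ 0.5454 -0.2293  0.0507]
6.825 0.018551439125733774 39.12544012069702 [ 0.9764  0.3112 -1.8138]
```

View pics/w2.png

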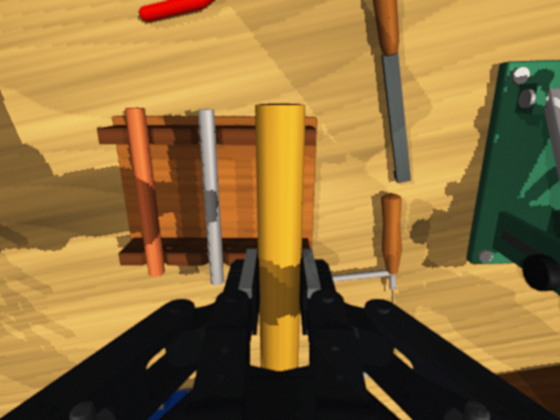

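The tube is held squarely between the fingers at (280,270), its near end is at row 104, and the other stock is undisturbed. Next I'll measure its pose in the hand.

```bash
python3 - <<'E'
from bed import *
f=np.load("w2.npy",allow_pickle=True).item(); s=r.state(); T=np.array(s["tcp_rot"]); p0=np.array(s["ee_pos"])
hsv=cv2.cvtColor(f["frame"],cv2.COLOR_BGR2HSV); m=big(cv2.inRange(hsv,(18,140,80),(34,255,255)),(235,90,325,375))
pts=[];
for v in range(108,240,4):
    c=np.flatnonzero(m[v]); u=c.mean(); q=(bydepth(f,[(round(u),v)])[0]-p0)@T; pts.append([v,u,np.ptp(c)+1,*q])
pts=np.array(pts); print(pts[::5]); k=np.polyfit(pts[:,3],pts[:,5],1); print("pitch slope",k, "yaw",np.polyfit(pts[:,3],pts[:,4],1))
v=np.argwhere(m)[:,0].min(); print("first row",v,(bydepth(f,[(280,v+1),(280,v+2)])-p0)@T)
E
```

```text
[[108.     279.5     90.       0.0781  -0.0005  -0.0083]
 [128.     285.6842  69.       0.071    0.0017  -0.009 ]
 [148.     286.4286  68.       0.0634   0.0018  -0.0072]
 [168.     286.1273  68.       0.0557   0.0018  -0.0079]
 [188.     287.1818  67.       0.0474   0.0023  -0.0068]
 [208.     287.4     67.       0.0387   0.0024  -0.0062]
 [228.     288.4     66.       0.0305   0.0028  -0.0078]]
pitch slope [-0.0172 -0.0062] yaw [-0.0362  0.0039]
first row 90 [[0.0859 0.0001 0.1982]
 [0.085  0.0001 0.1985]]
```

```bash
python3 - <<'E'
from bed import *
r.move_pose(W(.0875,-.10,.07),Rb); print(r.state()["t"],r.state()["q"])
r.line_to(W(.0875,0,.06),speed=.15); r.line_to(W(.0875,0,.018),speed=.10)
s=r.state(); f0=np.array(s["ft_force"]); print(s["t"],f0,(np.array(s["ee_pos"])-O)@np.c_[ex,ey,ez])
for z in np.arange(.016,.0015,-.001):
    r.line_to(W(.0875,0,z),speed=.03); s=r.state(); df=np.array(s["ft_force"])-f0; e=(np.array(s["ee_pos"])-O)@np.c_[ex,ey,ez]
    if df@ez>2.5: break
print(z,s["t"],[df@ex,df@ey,df@ez],e)
w=cam("wrist"); cv2.imwrite("pics/w3.png",w["frame"]); np.save("w3.npy",w,allow_pickle=True)
E
```

```text
7.6 [ 0.9549 -0.2764 -0.8186  2.2251 -0.2987  0.5965  1.7074]Traceback (most recent call last):
  File "<stdin>", line 3, in <module>
cell.MotionError: the arm cannot follow that straight line within its joint ranges
```

```bash
cat > place.py <<'E'
from bed import *
B=np.c_[ex,ey,ez]
r.move_pose(W(.0875,0,.05),Rb); print(r.state()["q"])
try: r.line_to(W(.0875,0,.018),speed=.10)
except r.MotionError as e: print(e); r.move_pose(W(.0875,0,.018),Rb)
s=r.state(); f0=np.array(s["ft_force"]); print(s["t"],f0,(np.array(s["ee_pos"])-O)@B,s["q"])
for z in np.arange(.016,.0015,-.001):
    r.line_to(W(.0875,0,z),speed=.03); s=r.state(); df=np.array(s["ft_force"])-f0; e=(np.array(s["ee_pos"])-O)@B
    if df@ez>2.5: break
print(z,s["t"],df@B,e)
w=cam("wrist"); cv2.imwrite("pics/w3.png",w["frame"]); np.save("w3.npy",w,allow_pickle=True)
E
python3 place.py
```

```text
[ 1.0924 -0.2428 -1.1896  2.1794 -0.1338  0.5533  1.3506]
the arm cannot follow that straight line within its joint ranges
9.1417 [ 0.2389 -0.1986 -0.9266] [ 0.0873 -0.0003  0.018 ] [ 1.1318 -0.0459 -1.3039  2.1747  0.2702  0.5002  1.0118]
0.001999999999999988 12.8917 [-0.6917  0.8461 -0.104 ] [0.0877 0.0003 0.002 ]
```

View pics/w3.png

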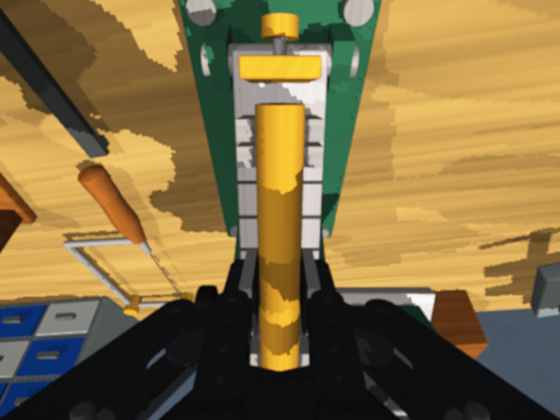

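The tube hangs centred over the bed: tube end at (281,104), stop at (281,67), lower V on either side at about row 140. There is no contact yet, so I'll continue down and then slide to the stop.

```bash
cat > slide.py <<'E'
from bed import *
B=np.c_[ex,ey,ez]
F=lambda s:np.array(s["ft_force"])@B; E_=lambda s:(np.array(s["ee_pos"])-O)@B
f0=F(r.state()); z=.002
while z>-.006:
    z-=.0005; r.line_to(W(.0875,0,z),speed=.02); df=F(r.state())-f0
    if df[2]>3: break
s=r.state(); print("down",z,df,E_(s),s["t"],s["q"][:3])
f1=F(s); x=.0875
while x>.070:
    x-=.001; r.line_to(W(x,0,z),speed=.03); df=F(r.state())-f1
    if df[0]>6: break
s=r.state(); print("slid",x,df,E_(s),s["t"],s["grip_width"])
w=cam("wrist"); cv2.imwrite("pics/w4.png",w["frame"])
E
python3 slide.py
```

```text
down 0.0015 [-2.3386 -0.0614  8.3968] [0.0877 0.0004 0.0018] 13.1917 [ 1.0688  0.076  -1.2868]
slid 0.08449999999999999 [ 6.4662  0.1469 -2.841 ] [0.0857 0.0004 0.0018] 13.9417 0.018668820461199893
```

View pics/w4.png

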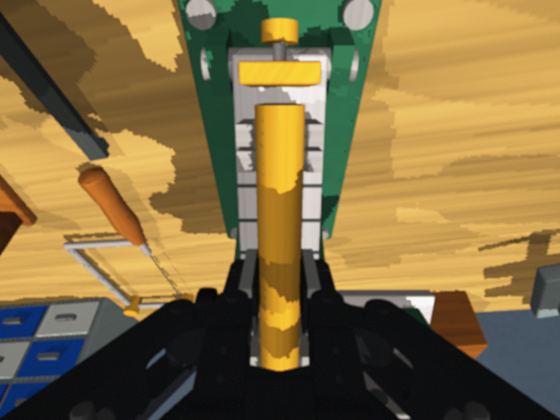

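The tube end (280,104) is still about 7 mm from the stop (280,84). The force that halted it was V-block friction, so I'll ease the downward pressure and keep sliding.

```bash
cat > slide2.py <<'E'
from bed import *
B=np.c_[ex,ey,ez]
F=lambda s:np.array(s["ft_force"])@B; E_=lambda s:(np.array(s["ee_pos"])-O)@B
x=.085; z=.0024; r.line_to(W(x,0,z),speed=.02); print(F(r.state()),E_(r.state())); f=[]
while x>.070:
    x-=.001; r.line_to(W(x,0,z),speed=.03); s=r.state(); f.append([x,E_(s)[0],*F(s)])
    if F(s)[0]>9: break
print(np.array(f)); print(s["t"],s["grip_width"],E_(s))
w=cam("wrist"); cv2.imwrite("pics/w5.png",w["frame"])
E
python3 slide2.py
```

```text
[0.1095 0.6721 2.853 ] [0.0842 0.     0.0023]
[[ 0.084   0.0832 -0.8748  1.045  -0.0962]
 [ 0.083   0.0825 -1.1396  2.3084 -0.7023]
 [ 0.082   0.0818 -1.1286  1.8301 -0.5129]
 [ 0.081   0.081  -0.678   1.5084 -0.5392]
 [ 0.08    0.0799 -0.1138  0.9734  0.2695]
 [ 0.079   0.0789 -0.3253  1.4447 -0.2996]
 [ 0.078   0.0787  2.5521  0.3194 -2.6014]
 [ 0.077   0.0786  4.6966 -0.6015 -2.4141]
 [ 0.076   0.0786  7.253  -0.4374 -3.2641]
 [ 0.075   0.0786  8.5788 -0.0446 -2.4502]
 [ 0.074   0.0785  9.5887 -0.4263 -2.7151]]
16.9917 0.018299840917642727 [0.0785 0.0001 0.0032]
```

View pics/w5.png

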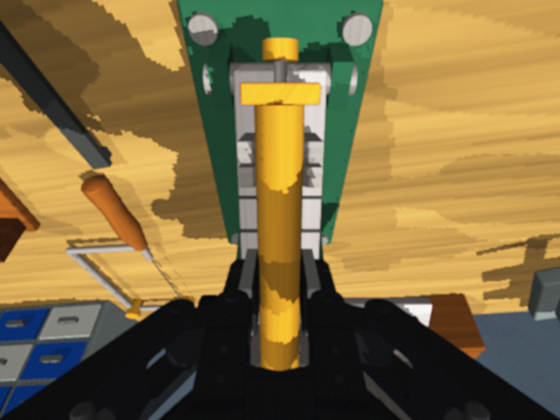

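The tube's end now meets the stop face at (281,104). I'll settle it down, release and retreat.

```bash
cat > rel.py <<'E'
from bed import *
B=np.c_[ex,ey,ez]
F=lambda s:np.array(s["ft_force"])@B; E_=lambda s:(np.array(s["ee_pos"])-O)@B
z=.0026
while z>.0005:
    z-=.0004; r.line_to(W(.0775,0,z),speed=.02)
    if F(r.state())[2]>3: break
s=r.state(); print(z,F(s),E_(s),s["q"][:3]); r.let_go(); r.pause(.3)
s=r.state(); print(s["t"],F(s),s["grip_width"])
try: r.line_to(W(.0775,0,.05),speed=.1)
except r.MotionError as e: print(e); r.move_pose(W(.0775,0,.05),Rb)
s=r.state(); print(s["t"],s["q"],E_(s)); w=cam("wrist"); cv2.imwrite("pics/w6.png",w["frame"]); np.save("w6.npy",w,allow_pickle=True)
E
python3 rel.py
```

```text
0.0013999999999999998 [ 3.707  -1.3076  8.1683] [0.0786 0.0004 0.0018] [ 1.0776  0.0484 -1.2909]
18.825 [-0.0777  0.5707  0.2392] 0.0857047102457653
19.65 [ 0.9584 -0.2171 -1.0892  2.2027 -0.0489  0.5419  1.2674] [0.0772 0.0002 0.0497]
```

View pics/w6.png

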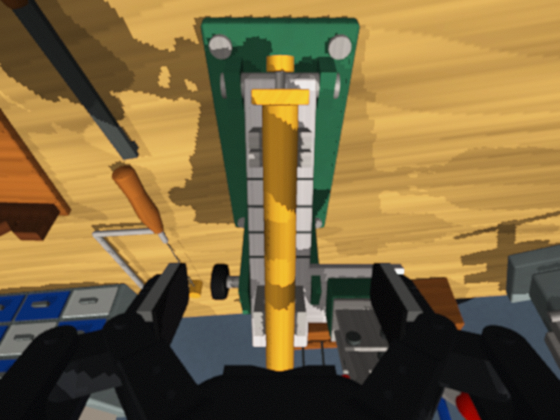

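The tube lies in both V-blocks with its end on the stop at (280,104); the fingers are open and clear. Next is the handle: its angle and the reach.

```bash
cat > hd.py <<'E'
from bed import *
B=np.c_[ex,ey,ez]
F=lambda s:np.array(s["ft_force"])@B; E_=lambda s:(np.array(s["ee_pos"])-O)@B
def pose(th,phi,s=.095,off=.008,pitch=0.,xo=.145):
    u=np.array([0,np.cos(th),np.sin(th)]); t=np.array([0,np.sin(th),-np.cos(th)])
    z=np.array([0,np.sin(phi),-np.cos(phi)]); x=np.array([-1.,0,0])
    cp,sp=np.cos(pitch),np.sin(pitch); z,x=cp*z+sp*x,cp*x-sp*z   # pitch>0: tool leans to vertical
    p=np.array([xo,.066,.020])+s*u-off*t-.014*z
    return O+B@p, B@np.c_[x,np.cross(z,x),z]
E
python3 - <<'E'
from hd import *
for P in([0.6137,.125,.2074],[.6064,.1472,.2224],[.5988,.1678,.2409],[.6009,.1606,.2376],[.6082,.142,.2203],[.6138,.118,.2032]):
    b=(np.array(P)-O)@B; print(b,"ang",np.arctan2(b[2]-.02,b[1]-.066),np.hypot(b[2]-.02,b[1]-.066))
for pitch in(0,.26,.52):
  for phi in(0,.2,.4):
    print(pitch,phi,[ (lambda q: None if q is None else np.round(q,2).tolist())(r.solve_ik(*pose(th,phi,pitch=pitch))) for th in(1.1,.5,0)])
E
```

```text
[0.1487 0.0972 0.0701] ang 1.012966067518521 0.059029348157894714
[0.1467 0.1179 0.0885] ang 0.9226855443495855 0.08597207056849145
[0.1464 0.1369 0.11  ] ang 0.9036071439316847 0.11462033889506708
[0.1476 0.1302 0.1055] ang 0.9271090987442206 0.10694270616696672
[0.1479 0.1131 0.0854] ang 0.9468467178926037 0.08057805061517885
[0.1477 0.0904 0.0658] ang 1.0819478819610373 0.0518811920013506
0 0 [[1.02, -0.22, -1.29, 1.95, 0.03, 0.78, 1.07], [0.32, 0.07, -0.82, 1.92, 0.51, 0.81, 0.62], [0.27, 0.19, -0.82, 1.9, 0.67, 0.79, 0.49]]
0 0.2 [[0.73, -0.19, -0.91, 2.02, -0.25, 0.69, 1.39], [0.95, -0.03, -1.26, 1.99, 0.05, 0.61, 1.1], [0.89, 0.3, -1.38, 1.97, 0.68, 0.64, 0.6]]
0 0.4 [[0.42, -0.16, -0.49, 2.08, -0.56, 0.67, 1.77], [0.6, -0.05, -0.77, 2.05, -0.47, 0.55, 1.65], [0.79, 0.12, -1.05, 2.03, -0.19, 0.43, 1.44]]
0.26 0 [[0.44, 0.11, -0.82, 1.75, 0.24, 1.1, 0.94], [0.47, 0.28, -1.0, 1.71, 0.44, 1.1, 0.75], [0.42, 0.39, -1.0, 1.69, 0.56, 1.08, 0.66]]
0.26 0.2 [[0.77, 0.06, -1.0, 1.81, -0.03, 0.99, 1.27], [0.82, 0.31, -1.27, 1.77, 0.32, 0.97, 0.95], [0.59, 0.34, -1.03, 1.76, 0.32, 0.9, 0.95]]
0.26 0.4 [[0.48, 0.02, -0.57, 1.86, -0.37, 0.97, 1.64], [0.66, 0.16, -0.88, 1.83, -0.21, 0.87, 1.48], [0.76, 0.34, -1.08, 1.81, 0.06, 0.79, 1.29]]
0.52 0 [[0.25, 0.28, -0.63, 1.54, 0.17, 1.37, 1.01], [0.45, 0.51, -1.06, 1.48, 0.45, 1.4, 0.78], [0.5, 0.75, -1.28, 1.45, 0.72, 1.46, 0.62]]
0.52 0.2 [[0.7, 0.36, -1.07, 1.58, 0.17, 1.31, 1.13], [0.64, 0.53, -1.18, 1.54, 0.35, 1.29, 0.96], [0.58, 0.62, -1.16, 1.52, 0.45, 1.26, 0.91]]
0.52 0.4 [[0.5, 0.25, -0.67, 1.62, -0.2, 1.25, 1.52], [0.63, 0.41, -0.96, 1.59, 0.01, 1.18, 1.33], [0.67, 0.6, -1.12, 1.57, 0.24, 1.15, 1.19]]
```

```bash
cat > push.py <<'E'
from hd import *
K=dict(pitch=.26,xo=.146)
_,R=pose(1.2,.3,**K)
r.move_pose(W(.085,.02,.12),R); r.close_gripper(20)
r.move_pose(*pose(1.2,.3,off=.025,**K)); s=r.state(); print(s["t"],F(s),s["q"]); f0=F(s)
for th in np.arange(1.10,-.061,-.04):
    r.line_to(*pose(th,.3,**K),speed=.06); s=r.state(); df=F(s)-f0; t=np.array([0,np.sin(th),-np.cos(th)])
    print(round(th,2),round(-df@t,1),df.round(1))
    if np.linalg.norm(df)>30: print("stop"); break
print(s["t"],E_(s),E_({"ee_pos":pose(th,.3,**K)[0]}))
f=cam("side"); cv2.imwrite("pics/s7.png",f["frame"][80:260,180:420].repeat(3,0).repeat(3,1)[:540,:720])
E
python3 push.py
```

```text
21.5833 [-0.0789 -0.094  -0.3927] [ 0.4037 -0.0104 -0.4995  1.8477 -0.2625  1.0009  1.5314]
1.1 0.2 [ 1.2 -0.2  0. ]
1.06 0.6 [ 0.6 -0.4  0.5]
1.02 0.5 [ 0.7 -0.3  0.4]
0.98 -0.3 [ 0.4  0.3 -0. ]
0.94 0.2 [-0.3  0.4  1. ]
0.9 0.6 [ 0.4 -0.2  0.8]
0.86 1.3 [-0.1 -0.6  1.3]
0.82 3.3 [ 0.3 -2.9  1.7]
0.78 1.6 [ 0.3 -1.5  0.8]
0.74 1.1 [ 0.8 -1.3  0.3]
0.7 2.2 [ 1.3 -1.9  1.3]
0.66 1.0 [ 0.9 -0.6  0.8]
0.62 1.4 [-0.2 -2.3  0.1]
0.58 1.0 [-0.1 -1.2  0.4]
0.54 1.7 [ 1.  -0.9  1.5]
0.5 1.4 [ 0.3 -1.1  1. ]
0.46 2.4 [ 1.1 -1.2  2.1]
0.42 1.4 [ 0.6 -0.5  1.3]
0.38 1.2 [0.4 0.1 1.3]
0.34 1.0 [0.8 0.  1.1]
0.3 1.0 [0.6 0.1 1.1]
0.26 0.1 [0.4 0.3 0.2]
0.22 1.7 [ 1.1 -0.8  1.5]
0.18 1.4 [ 1.5 -0.5  1.4]
0.14 2.1 [1.3 0.6 2.2]
0.1 2.0 [0.9 0.5 2. ]
0.06 2.1 [1.4 1.1 2.2]
0.02 2.8 [1.2 0.4 2.8]
-0.02 18.9 [-0.8 -5.  19. ]
-0.06 43.9 [ -4.9 -12.7  44.8]
stop
29.425 [0.1499 0.1573 0.0399] [0.1496 0.1573 0.0352]
```

View pics/s7.png

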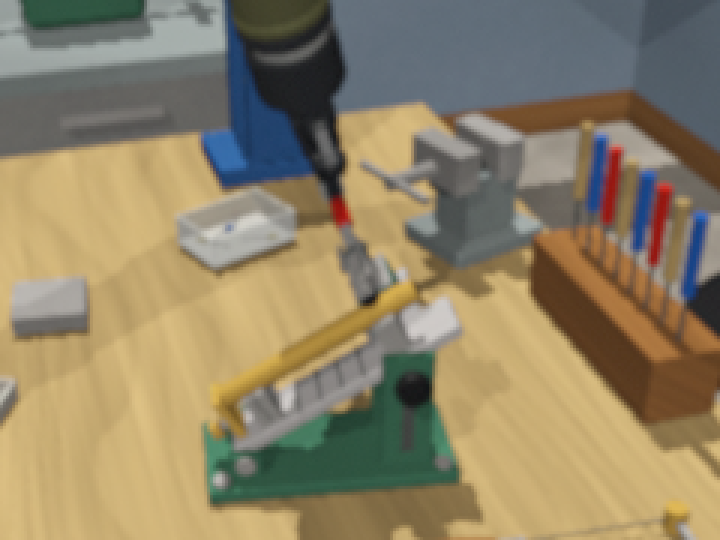

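The handle is down on its stop at (340,210): the force jumped to 44 N at about 0 rad. The tube is still in the V-blocks. I'll retreat and check.

```bash
python3 - <<'E'
from hd import *
p,R=pose(-.02,.3,pitch=.26,xo=.146)
r.line_to(p+.07*ez-.0*ey,speed=.1)
a=np.radians(-10); d=np.array([np.cos(a),np.sin(a),0]); z=np.array([0,0,-1.]); x=-d
r.move_pose([.57,.07,.28],np.c_[x,np.cross(z,x),z])
f=cam("wrist"); cv2.imwrite("pics/w8.png",f["frame"]); s=r.state(); print(s["t"])
hsv=cv2.cvtColor(f["frame"],cv2.COLOR_BGR2HSV); m=big(cv2.inRange(hsv,(0,150,80),(6,255,255)),(330,150,559,330))
c,v,a,b,n=axis(m); q=np.array([a+(b-a)*t for t in np.linspace(.15,.85,8)]).round(); P=(bydepth(f,q)-O)@B; P=P[np.argsort(P[:,1])]
print(n,P[[0,3,-1]],"slope",np.polyfit(P[:,1],P[:,2],1))
E
```

```text
30.9917
1428 [[0.1452 0.1196 0.0287]
 [0.1453 0.1414 0.029 ]
 [0.1455 0.1707 0.0277]] slope [-0.0311  0.0325]
```

View pics/w8.png

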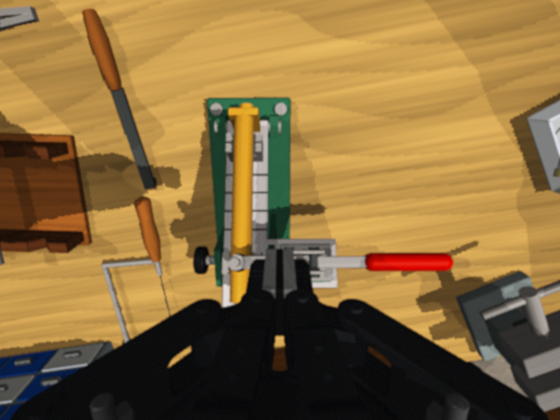

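The tube lies from the stop (243,112) under the pad arm at (240,262). The handle is flat, its grip surface 28–29 mm above the laid tube's axis where 28 mm is expected, so its angle is about 0. The file, saw frame and rack show no disturbance.

```bash
python3 -c "
from cell import r
print(r.sign_off())"
```

```text
the job is handed in; nothing more can be done
None
```

I laid the brass tube in both V-blocks against the end stop, let go of it, pushed the clamp handle down onto its stop, and handed the job in at about 31 s; no verdict was returned.

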